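# Refit the keyed shaft in the mill drive

## Task

Take the red dust cap off the mill drive's hub and hang it by its loop on the hook of the stand, letting go of it. Then take the shaft with the orange collar and the key from the wooden rack, push it into the hub, turning it until the key slips into the slot, and press it against the spring until the collar is fully home on the hub. Finish while the gripper is still holding the shaft pressed home, without letting go; leave the spare shaft (blue collar) and everything else standing about where they are.

Things in the scene. Friction and masses are not known exactly. Their poses are not given: they have to be found in the camera images.
- drive: Mill drive unit, cream box 180 x 160 mm, 70 mm high, fixed to the bench. Origin at the centre of its underside, z up.
- hub_mouth (a point): Centre of the top face of the black steel hub, 120 mm above the bench; z up, x towards the key slot (white mark). Ring 48 mm across, 50 mm tall. Bore 20.4 mm wide; slot at +x, 8.4 mm wide, reaching 15.8 mm from the axis, full depth. The hub turns about its axis but stiffly (0.3 N m). A spring ejector lies 32 mm down the bore.
- ejector (a joint): Brass spring plate in the bore, 32 mm below the hub's face; 0 at rest, grows as it is pressed down (m), about 0.010 with the shaft fully home. It pushes up with 3 N at first and 8 N at 0.010, so it lifts the shaft again if let go.
- cap: Red dust cap, at the start loose over the hub (3 mm play). Origin at the centre of its underside, z up; 62 mm across, 24 mm tall, about 140 g. Steel loop of 8 mm rod above it in its y-z plane (see cap_loop). On the loop's peak a black square grip, 14 x 14 mm with sides along x and y, from 70 to 106 mm above the origin.
- cap_loop (a point): Underside of the peak of the cap's loop, 64 mm above the cap's origin; axes as the cap. The opening below it is 40 mm high and 44 mm wide (along y); the loop is passed along x.
- hook: Yellow hook stand on a blue base, fixed, base 100 x 100 x 12 mm. Origin on the bench under the hook's seat. 8 mm rod along x, top at 204 mm, from the post (14 mm thick, x = +62 mm, top 204 mm) to the upturned tip at x = -28 mm, tip top at 214 mm. The open end points along -x: a loop comes over the tip moving along +x, then down.
- hook_seat (a point): Top of the hook's rod where the loop is to hang, 204 mm above the bench, 28 mm behind the tip; axes as hook.
- rack: Wooden rack, 90 x 170 x 60 mm, fixed, with two 31 mm holes 90 mm apart along its y; the keyed shaft stands in one, the spare in the other, each resting on its collar.
- shaft: Keyed shaft, upright, about 200 g. Origin at the centre of its lower end, z up. Shank 18 mm in diameter, 42 mm long, tapered to 13 mm in the lowest 4 mm. Orange collar 42 mm across, from 42 to 48 mm; above it a square grip 22 x 22 mm (sides along x and y) from 48 to 93 mm. Fully home the collar lies on the hub's face, the origin 42 mm below hub_mouth.
- shaft_key (a point): Lower end of the brass key on the keyed shaft: 8 mm above the shaft's origin, 10 mm from its axis along the shaft's +x. The key is 6 mm wide, reaches 14 mm from the axis and runs from 8 to 38 mm above the origin; a white mark on the collar lies over it. A wrongly turned shaft stops with 8 mm in the hub.
- spare: Spare shaft, same shape but without key and with a blue collar; to be left in the rack.
- bottle: Amber bottle, 60 mm across, 150 mm tall; bystander. Origin under its centre.
- beaker: Glass beaker, 70 mm across, 90 mm tall; bystander. Origin under its centre.
- screwdriver: Screwdriver lying on the bench, 160 mm long; bystander.
- vial: Small glass vial with blue cap, 28 mm across, 50 mm tall; bystander. Origin under its centre.
- dish: White ceramic dish, 100 mm across, 18 mm tall; bystander. Origin under its centre.
- tub: White tub with green label, 68 mm across, 70 mm tall; bystander. Origin under its centre.
Mind the look-alikes: they are no part of the job. Of the things that look like the cap, the smallest one is meant.

How it is judged:
On the way, in this order (a step that is already met when the one before it is completed fails the run):
1. the dust cap hangs by its loop on the hook, let go (x of cap_loop in the frame of hook_seat between -0.032 and 0.062 m and y of cap_loop in the frame of hook_seat between -0.025 and 0.025 m and z of cap_loop in the frame of hook_seat between -0.01 and 0.014 m and angle between cap's own z axis and vertical below 0.5 rad and contact force between cap and hook above 0.4 N and contact force between cap and the arm below 0.05 N and contact force between cap and the fingers below 0.05 N), for 0.3 s.
2. the key has slipped into the slot: the shaft is more than 14 mm into the hub (z of shaft in the frame of hub_mouth below -0.014 m and horizontal distance between shaft and hub_mouth below 0.005 m), for 0.1 s.
At the end, for the whole second after the job is handed in: Cap hangs by its loop on the hook rod, untouched by the robot; shaft upright in the hub, key in slot, its lower end 39.5 mm or more below the hub face (collar within 2.5 mm), ejector pressed over 7 mm, at rest, fingers still on the shaft (over 2 N) (all of step 1 and z of shaft in the frame of hub_mouth below -0.0395 m and horizontal distance between shaft and hub_mouth below 0.004 m and angle between shaft's own z axis and vertical below 0.1 rad and angle between the x axis of shaft and the x axis of hub_mouth, either way round below 0.25 rad and value of joint ejector above 0.007 m and contact force between shaft and the fingers above 2 N and linear speed of shaft below 0.01 m/s and linear speed of cap below 0.1 m/s); the arm keeps its last pose, push and grip.
It fails at once if a bystander is moved by more than 50 mm (distance of any of bottle, beaker, screwdriver, vial, dish, tub from where it was at the start of the episode above 0.05 m).
It fails at once if the spare shaft is taken out of the rack (moved by more than 30 mm) (distance of spare from where it was at the start of the episode above 0.03 m).
It also fails if it takes over 54 s, if anything falls off the work surface, if the arm or the gripper's body presses on something with over 40 N, if the wrist force passes 120 N, or if a joint passes its speed limit or range.

## Robot

A 7-joint arm with a two-finger parallel gripper is mounted at the origin on the work surface. World frame = base frame: x ahead of the robot, y to its left, z up, the work surface at z = 0. Lengths are in m, angles in rad, forces in N, time in s.
With the tool pointing down it reaches from about 0.425 to 0.875 m from the base axis. Payload 4.7 kg.
Tool frame: the origin (TCP) lies on the centre line of the jaws, within the pads' length; the fingertips stand 22 mm ahead of it and the grasp point (between the pads) lies 3 mm ahead of it; z points along the fingers, y is the direction in which the jaws open and shut (so a half turn about z gives the same grasp; the last joint's range is limited). The gripper opens to 87 mm and grips with 3 to 60 N. Pads are 19 mm wide; open, the fingers measure 117 mm over their backs; the gripper's body (75 mm by 190 mm) begins 51 mm behind the grasp point.
Start: joints at [1.174, 0.321, -0.07, 1.45, 0.023, 1.371, -0.057], TCP at [0.26, -0.596, 0.245] pointing down, gripper open.
Joint ranges: [-2.86, 2.86], [-0.3, 2.09], [-1.38, 1.24], [0.06, 2.45], [-1.56, 4.7], [0.09, 2.05], [-2.69, 2.69]. Speed limits (rad/s): [2.57, 2.57, 3.14, 3.14, 3.14, 3.14, 3.14].

## Interface

Orientations are given as a rotation vector (axis times angle).
In Python, from bench import ctrl, imaging, close_job, finder gives the robot as it stands. The module is installed in compiled form; this text tells all that it offers.
- The arm moves only by the shell command python3 -m jog 'ROWS' [FORCE]. ROWS is JSON, a list that holds one entry, the list of rows, each a list of 7 numbers: the shift along the tool's x, y, z in cm, then the turn, a rotation vector about the tool's x, y, z in degrees, then the finger opening in cm, from 0 to 8.7. In form: [[[dx, dy, dz, ax, ay, az, claw], ...]]. A call has 1 to 12 rows; each row shifts and turns the commanded pose from where the row before left it, along the tool's axes as they then stand; what a row does not reach is not made up. A row lasts 1/10 s, in which the tool goes at most 50 mm and 8.59 degrees, less where a joint would pass 70% of its speed; a pose out of reach is approached as far as the arm can. A call is refused whole if a number of a shift passes 5 or a number of a turn 8.59, either way. A call with a gripper value outside its range is refused whole. The fingers move at their own pace and stop on an object; FORCE is the grip in N (left out, the last holds). Time passes only in rows, so rows that do not move let the fingers close. It gives the time, the measured TCP pose, the force and the opening at its end, in the units of the state.
- ctrl.get_state(): the state, without advancing time (a new reading comes with each control period).
- imaging.get_image(name): name is "side" or "top"; returns a dict with "frame" (400x640x3 uint8, red, green, blue), "intrinsics" (3x3 intrinsics, pixels), "k1" (the pictures are not rectified: a ray, as slopes to the right and down, at radius r is drawn at 1 + k1 r^2 times it, then the intrinsics apply), "pose" (4x4, takes a point from camera to world coordinates). Camera axes: x right, y down, z forward; pixel columns grow to the right and rows downward; lengths in m; the calibration is good to about 2 mm. A picture is of the moment at which its call begins. There is no depth.
- close_job(): hands the job in, once; it reports no verdict.
Trained networks look in the newest picture that a camera, given by its name, has taken for a name from the list of things; names that differ only in an ending like _2 or _b are one class to them, and where a whole thing is asked for, a point or a joint stands for the part that bears it (a point fixed in the world has none). Each returns a list of dicts, best first, with "conf" (0 to 1); they miss things now and then, are a little off and sometimes report something else, mostly with a low value. They report only what shows in the picture. A call takes as long as a camera call. They do not tell look-alikes from the thing itself.
- finder.trace(label, camera): "region" (400x640 bool, what is visible of it) and "point" ([row, column] as shares, 0 to 1, of the picture: columns of its width, rows of its height, amid what is visible of it).
- finder.spot_point(label, camera): "point" ([row, column] as shares, 0 to 1, of the picture: columns of its width, rows of its height: a listed point, or the origin of a listed thing).
The state is a dict: "time": time; "joint_positions": joint angles; "qd": joint speeds; "joint_torque": joint torques, N m; "position": TCP position; "tool_rot": TCP orientation; "ft_force": force on the tool from outside, world axes, zero at the start; "torque": the same for the moment, N m; "grip_width": opening from 0.0 (shut) to 1.0 (fully open).
Only numpy, scipy, OpenCV 4.12 (cv2) and the standard library are available. Lean on these libraries where they do the work, as an engineer would, in place of code of your own. Each camera call takes 0.05 s, during which the arm holds its last target. There are 200 camera calls.

## Working session

There is one attempt and no reset: what is moved stays moved. The work goes in short steps, Python scripts to look and compute and a shell command to move; the robot and the scene stay as the last step left them, time stands still between calls to the robot, and variables do not carry over. Pictures are saved under pics/ and viewed, about 8 in all and at most 12, crops included, and the job is handed in when it is done.

```bash
mkdir -p pics
cat > h.py <<'E'
import numpy as np, cv2
from bench import ctrl, imaging, finder
from scipy.spatial.transform import Rotation as R
def ray(im,px):  # px (col,row)
    K=np.array(im["intrinsics"]);k=im["k1"]
    d=np.array([(px[0]-K[0,2])/K[0,0],(px[1]-K[1,2])/K[1,1]]);u=d.copy()
    for _ in range(30): u=d/(1+k*(u@u))
    P=np.array(im["pose"]);return P[:3,3],P[:3,:3]@np.array([u[0],u[1],1])
def atz(im,px,z):
    o,d=ray(im,px);return o+d*(z-o[2])/d[2]
def tri(a,pa,b,pb):
    (o1,d1),(o2,d2)=ray(a,pa),ray(b,pb)
    s=np.linalg.lstsq(np.c_[d1,-d2],o2-o1,rcond=None)[0]
    p,q=o1+d1*s[0],o2+d2*s[1];return (p+q)/2,np.linalg.norm(p-q)
def proj(im,p):
    P=np.array(im["pose"]);c=P[:3,:3].T@(np.array(p)-P[:3,3]);u=c[:2]/c[2];u=u*(1+im["k1"]*(u@u))
    K=np.array(im["intrinsics"]);return np.array([K[0,0]*u[0]+K[0,2],K[1,1]*u[1]+K[1,2]])
def save(im,name,box=None,s=1):
    f=im["frame"][:,:,::-1]
    if box: f=f[box[1]:box[3],box[0]:box[2]]
    cv2.imwrite("pics/"+name,cv2.resize(f,None,fx=s,fy=s,interpolation=cv2.INTER_CUBIC))
def sp(l,c): return [(round(d["conf"],2),np.round(np.array(d["point"])[::-1]*[640,400],1)) for d in finder.spot_point(l,c)]
def tr(l,c): return [(round(d["conf"],2),np.round(np.array(d["point"])[::-1]*[640,400],1),int(d["region"].sum())) for d in finder.trace(l,c)]
E
python3 - <<'E'
from h import *
s=ctrl.get_state();print(s["time"],s["position"],s["tool_rot"],s["ft_force"],s["grip_width"])
t=imaging.get_image("top");d=imaging.get_image("side")
cv2.imwrite("pics/a.png",np.vstack([t["frame"],d["frame"]])[:,:,::-1]) if 0 else (save(t,"top0.png"),save(d,"side0.png"))
print(np.round(t["pose"],3),np.round(d["pose"],3))
for l in ["hub_mouth","cap","cap_loop","hook","hook_seat","shaft","shaft_key","spare","rack","drive"]:
    for c in ["top","side"]: print(l,c,sp(l,c))
print(ctrl.get_state()["time"])
E
```

```text
0.0 [ 0.25933415 -0.59547323  0.2434675 ] [-3.07375529e+00 -6.40416095e-01  7.70295751e-04] [-0.11612275  0.9710122  -0.22463717] 1.000503257310306
[[ 0.025 -0.982  0.187  0.368]
 [-0.999 -0.021  0.024 -0.02 ]
 [-0.019 -0.187 -0.982  1.3  ]
 [ 0.     0.     0.     1.   ]] [[-0.773 -0.341  0.535 -0.067]
 [-0.634  0.39  -0.668  0.791]
 [ 0.019 -0.855 -0.518  0.746]
 [ 0.     0.     0.     1.   ]]
hub_mouth top [(0.63, array([305.6, 205.6]))]
hub_mouth side [(0.67, array([313.2, 207.7])), (0.37, array([210.5, 315.9]))]
cap top [(0.95, array([331.1, 290.7])), (0.88, array([308.5, 213.3])), (0.56, array([376.2, 199.8]))]
cap side [(0.88, array([393.6, 270. ])), (0.77, array([314.3, 218.3])), (0.6, array([336.3, 214.8]))]
cap_loop top [(0.9, array([305.8, 205.2])), (0.61, array([332.9, 292.4]))]
cap_loop side [(0.97, array([317.5, 193.4])), (0.9, array([393.3, 235.7])), (0.58, array([334.9, 190.5]))]
hook top [(0.66, array([428.3, 227. ]))]
hook side [(0.42, array([274.1, 209.3]))]
hook_seat top [(0.61, array([446., 216.]))]
hook_seat side [(0.95, array([393.7, 137.6]))]
shaft top [(0.59, array([180.3, 224.9]))]
shaft side [(0.71, array([213.7, 321.9]))]
shaft_key top []
shaft_key side [(0.5, array([228.5, 320.5]))]
spare top [(0.5, array([214.9, 225. ])), (0.27, array([399.3, 149. ]))]
spare side [(0.77, array([245.2, 298.1]))]
rack top [(0.57, array([196.5, 221.8]))]
rack side [(0.91, array([227.9, 315.6])), (0.68, array([313.1, 254.9]))]
drive top [(0.67, array([308.6, 219.8]))]
drive side [(0.59, array([314.7, 251.6]))]
1.1
```

View pics/top0.png

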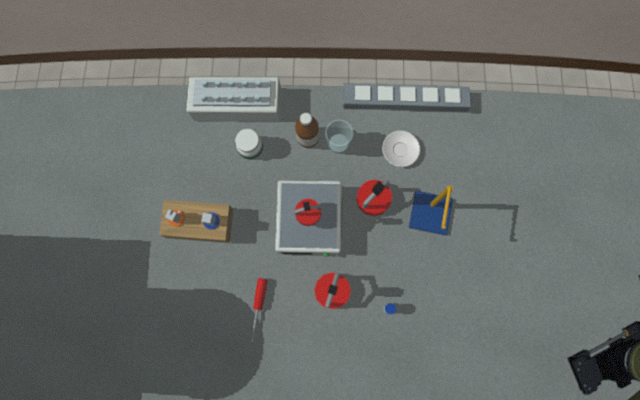

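View pics/side0.png

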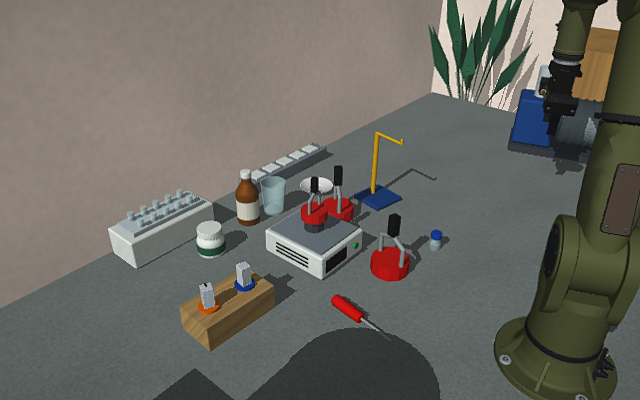

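Run:
```python
from h import *
t=imaging.get_image("top");d=imaging.get_image("side")
def c(im,x,y,w,h,s): return cv2.resize(im["frame"][y:y+h,x:x+w,::-1],(w*s,h*s),interpolation=cv2.INTER_CUBIC)
A=np.hstack([c(t,275,175,66,80,6),c(t,400,175,66,80,6)])[:,:792]
a=np.vstack([np.hstack([c(t,155,195,80,55,5),c(t,280,190,80,55,5)]),np.hstack([c(t,400,175,80,65,5),c(d,180,250,80,65,5)])])
cv2.imwrite("pics/crop1.png",a)
for l,pa,pb in [("caploop",(305.8,205.2),(317.5,193.4)),("cap",(308.5,213.3),(314.3,218.3)),("seat",(446,216),(393.7,137.6))]: print(l,*tri(t,pa,d,pb))
print(atz(t,(305.6,205.6),.12), atz(d,(313.2,207.7),.12))
for n in ["shaft","spare","cap"]:
  for c_ in ("top","side"): print(n,c_,tr(n,c_))
# colour masks
for nm,im in (("top",t),("side",d)):
  hsv=cv2.cvtColor(im["frame"],cv2.COLOR_RGB2HSV)
  for k,lo,hi in (("orange",(6,150,100),(14,255,255)),("yellow",(18,150,100),(30,255,255)),("blue",(108,120,50),(125,255,255)),("red",(0,180,60),(4,255,255))):
    n,_,st,ce=cv2.connectedComponentsWithStats(cv2.inRange(hsv,lo,hi))
    print(nm,k,[(st[i].tolist(),np.round(ce[i],1).tolist()) for i in range(1,n) if st[i,4]>25])
print(np.round(t["intrinsics"],1),t["k1"])
```

```text
caploop [0.57530489 0.02924368 0.16484451] 0.013500943800180852
cap [0.57494609 0.02942321 0.09453864] 0.0008790833533287724
seat [ 0.55730476 -0.27595439  0.20720975] 0.003644144716522761
[0.58851452 0.03552129 0.12      ] [0.58194726 0.02617606 0.12      ]
shaft top [(0.69, array([172.7, 216.3]), 237), (0.64, array([336.6, 133. ]), 723)]
shaft side [(0.93, array([210.8, 298.4]), 526)]
spare top [(0.55, array([338.6, 133.7]), 698), (0.54, array([210.4, 221.4]), 246)]
spare side [(0.56, array([245.6, 277.4]), 439)]
cap top [(0.67, array([305.7, 210.8]), 633), (0.6, array([330.9, 290.5]), 966), (0.55, array([378.9, 199. ]), 1049)]
cap side [(0.91, array([313.2, 209.7]), 660), (0.7, array([395.5, 256.5]), 1668), (0.61, array([340.2, 202.3]), 786)]
top orange [([168, 212, 16, 14, 75], [177.4, 220.8])]
top yellow [([431, 186, 21, 43, 214], [443.5, 202.1])]
top blue [([409, 191, 43, 44, 963], [427.9, 213.7]), ([204, 213, 15, 16, 72], [212.8, 222.2]), ([385, 304, 11, 10, 88], [390.2, 308.5])]
top red [([357, 181, 21, 28, 226], [364.9, 191.3]), ([363, 188, 29, 27, 322], [379.5, 202.0]), ([297, 199, 20, 9, 57], [305.9, 202.7]), ([297, 209, 23, 16, 177], [308.6, 217.4]), ([315, 274, 19, 32, 318], [323.0, 287.6]), ([332, 276, 18, 29, 288], [341.5, 291.7]), ([254, 279, 11, 30, 162], [258.5, 293.3])]
side orange [([236, 179, 15, 22, 191], [242.7, 190.0]), ([198, 299, 22, 16, 158], [207.4, 308.1])]
side yellow [([371, 132, 32, 62, 355], [378.4, 156.4])]
side blue [([511, 89, 41, 58, 1590], [530.5, 121.0]), ([354, 185, 48, 26, 641], [377.6, 197.4]), ([431, 230, 11, 11, 101], [436.1, 234.6]), ([234, 278, 21, 14, 122], [244.2, 286.0])]
side red [([301, 198, 52, 27, 880], [326.5, 211.0]), ([370, 247, 40, 34, 994], [388.5, 264.2]), ([331, 295, 34, 28, 406], [347.1, 308.0])]
[[508.4   0.  317.1]
 [  0.  508.4 204.3]
 [  0.    0.    1. ]] -0.15977296416380465
```

View pics/crop1.png

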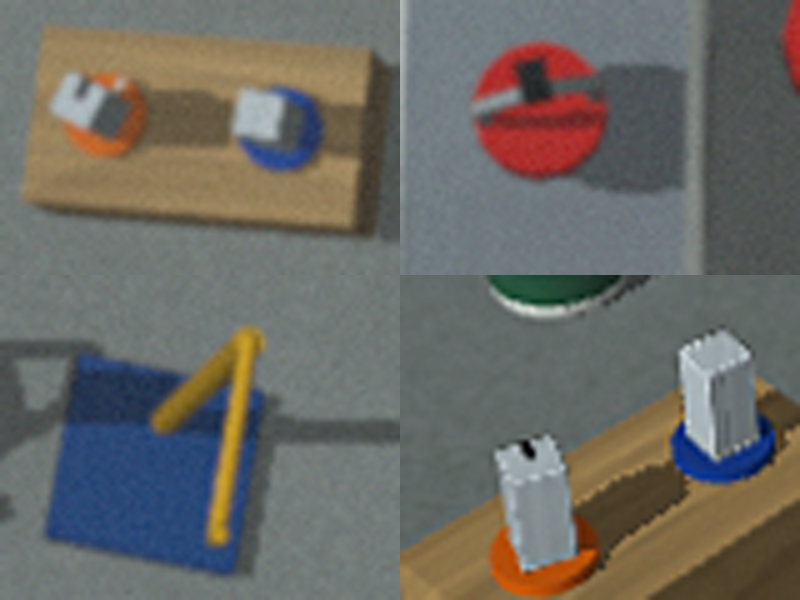

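```bash
cat > fit.py <<'E'
from h import *
from scipy.optimize import minimize
def box(x,y,yaw,z0,z1,w):
    a=np.array([[i,j] for i in(-1,1) for j in(-1,1)])*w/2; c,s=np.cos(yaw),np.sin(yaw)
    a=a@np.array([[c,s],[-s,c]])+[x,y]; return np.array([[*p,z] for p in a for z in(z0,z1)])
def cyl(x,y,r,z0,z1):
    t=np.linspace(0,2*np.pi,40); return np.array([[x+r*np.cos(k),y+r*np.sin(k),z] for k in t for z in(z0,z1)])
S=8
def render(im,hulls):
    m=np.zeros((400*S//1,640*S//1),np.uint8) if 0 else None
    return [cv2.convexHull((np.array([proj(im,p) for p in h])).astype(np.float32)) for h in hulls]
def iou(im,hulls,mask,bb):
    x0,y0,x1,y1=bb; m=np.zeros(((y1-y0)*S,(x1-x0)*S),np.uint8)
    for h in render(im,hulls): cv2.fillConvexPoly(m,np.round(((h[:,0]+.5-[x0,y0])*S-.5)*16).astype(np.int32),255,shift=4)
    m=cv2.resize(m,(x1-x0,y1-y0),interpolation=cv2.INTER_AREA)/255.
    k=mask[y0:y1,x0:x1].astype(float); return np.minimum(m,k).sum()/np.maximum(m,k).sum()
def bbox(mask,p=10):
    r,c=np.nonzero(mask); return max(c.min()-p,0),max(r.min()-p,0),min(c.max()+p,640),min(r.max()+p,400)
def fit(model,views,x0,step):
    f=lambda v:-sum(iou(im,model(v),m,bbox(m)) for im,m in views)/len(views)
    sx=np.vstack([x0]+[np.array(x0)+np.eye(len(x0))[i]*step[i] for i in range(len(x0))])
    r=minimize(f,x0,method="Nelder-Mead",options=dict(initial_simplex=sx,xatol=1e-4,fatol=1e-4,maxiter=250)); return r.x,-r.fun
E
python3 - <<'E'
from fit import *
t=imaging.get_image("top");d=imaging.get_image("side")
R1=finder.trace("shaft","top")[0]["region"];R2=finder.trace("shaft","side")[0]["region"]
sm=lambda v:[cyl(v[0],v[1],.021,.06,.066),box(v[0],v[1],v[2],.066,.111,.022)]
p=atz(t,(177,220.8),.063);print("collar",p,atz(d,(207.4,308.1),.063))
for vs in ([(t,R1),(d,R2)],[(t,R1)],[(d,R2)]): print("shaft",fit(sm,vs,[p[0],p[1],np.radians(-20)],[.008,.008,.2]))
def black(im,x0,y0,x1,y1):
    m=np.zeros((400,640),bool);m[y0:y1,x0:x1]=im["frame"][y0:y1,x0:x1].max(2)<60
    n,l,st,_=cv2.connectedComponentsWithStats(m.astype(np.uint8));i=1+np.argmax(st[1:,4]);print(st[i]);return l==i
b1=black(t,296,196,316,214);b2=black(d,306,172,321,194)
gm=lambda v:[box(v[0],v[1],v[2],v[3]+.07,v[3]+.106,.014)]
for vs in ([(t,b1),(d,b2)],): print("cap",fit(gm,vs,[.576,.03,np.radians(13),.1],[.008,.008,.2,.01]))
def hul(im,x0,y0,x1,y1):
    h=cv2.cvtColor(im["frame"],cv2.COLOR_RGB2HSV);m=np.zeros((400,640),np.uint8)
    m[y0:y1,x0:x1]=(cv2.inRange(h,(0,150,60),(5,255,255))|cv2.inRange(h,(172,150,60),(180,255,255)))[y0:y1,x0:x1]
    o=np.zeros_like(m);cv2.fillConvexPoly(o,cv2.convexHull(cv2.findNonZero(m)),1);return o>0
rm=hul(t,290,195,325,230)
print("capred",fit(lambda v:[cyl(v[0],v[1],.031,v[2],v[2]+.024)],[(t,rm)],[.576,.03,.1],[.008,.008,.01]))
# hook line
h=cv2.inRange(cv2.cvtColor(t["frame"],cv2.COLOR_RGB2HSV),(18,150,60),(30,255,255))
def hookm(v):
    c,s=np.cos(v[2]),np.sin(v[2]);T=lambda P:[(v[0]+c*a-s*b,v[1]+s*a+c*b,z) for a,b,z in P]
    bx=lambda x0,x1,w,z0,z1:T([(x,y,z) for x in(x0,x1) for y in(-w,w) for z in(z0,z1)])
    return [bx(-32,62,4,196,204),bx(-32,-24,4,204,214),bx(55,69,7,12,204)]
hk=lambda v:[np.array(q)*0+np.array(q) for q in hookm2(v)]
def hookm2(v):
    c,s=np.cos(v[2]),np.sin(v[2])
    bx=lambda x0,x1,w,z0,z1:np.array([(v[0]+c*a-s*b,v[1]+s*a+c*b,z) for a in(x0,x1) for b in(-w,w) for z in(z0,z1)])
    return [bx(-.032,.062,.004,.196,.204),bx(-.032,-.024,.004,.204,.214),bx(.055,.069,.007,.012,.204)]
h2=cv2.inRange(cv2.cvtColor(d["frame"],cv2.COLOR_RGB2HSV),(18,150,60),(32,255,255));
hm=np.zeros((400,640),bool);hm[180:235,425:460]=h[180:235,425:460]>0
hs=np.zeros((400,640),bool);hs[125:200,365:410]=h2[125:200,365:410]>0
for vs in ([(t,hm),(d,hs)],[(t,hm)],[(d,hs)]): print("hook",fit(hookm2,vs,[.557,-.276,np.radians(-8)],[.008,.008,.1]))
print(ctrl.get_state()["time"])
E
```

```text
collar [0.55331367 0.36002164 0.063     ] [0.55657648 0.37162409 0.063     ]
shaft (array([ 0.56134799,  0.36517687, -0.49374478]), np.float64(0.8628266806598001))
shaft (array([ 0.55962032,  0.36272097, -0.47090785]), np.float64(0.9107492258153974))
shaft (array([ 0.5621753 ,  0.36574648, -0.48352627]), np.float64(0.9220751860926015))
[304 203   6   7  30]
[311 177   9  17 117]
cap (array([0.57526724, 0.03176009, 0.56300332, 0.09872184]), np.float64(0.6896834797508881))
capred (array([0.58538775, 0.0328622 , 0.04232856]), np.float64(0.9494443837213539))
hook (array([ 0.56008019, -0.27514101, -0.23578324]), np.float64(0.6020560776897912))
hook (array([ 0.56108004, -0.27557065, -0.22688626]), np.float64(0.5658160043992749))
hook (array([ 0.55978936, -0.27409625, -0.24467722]), np.float64(0.6393381630303542))
1.7
```

```bash
cat > go.py <<'E'
import sys
from h import *
# usage: go.py x y z yawdeg : print turn about tool z, then shift (cm) in the final frame
def plan(x,y,z,yaw):
    s=ctrl.get_state();r=R.from_rotvec(s["tool_rot"]).as_matrix();cur=np.degrees(np.arctan2(r[1,0],r[0,0]))
    turn=-((yaw-cur+180)%360-180);F=r@R.from_euler("z",turn,degrees=True).as_matrix()
    print("t",round(s["time"],2),"pos",np.round(s["position"],4),"yaw",round(cur,2),"tilt",np.round(np.degrees(np.arccos(-r[2,2])),2),"F",np.round(s["ft_force"],1),"g",round(s["grip_width"]*8.7,2))
    print("turn_z",round(turn,2),"shift_cm",np.round(F.T@(np.array([x,y,z])-s["position"])*100,2), "q",np.round(s["joint_positions"],2))
if __name__=="__main__": plan(*map(float,sys.argv[1:]))
E
python3 go.py .576 .032 .30 13
```

```text
t 1.7 pos [ 0.2596 -0.5959  0.2446] yaw 23.54 tilt 0.01 F [ 1.  -0.1  0.5] g 8.67
turn_z 10.54 shift_cm [ 44.96 -54.07  -5.55] q [ 1.17  0.32 -0.07  1.45  0.02  1.37 -0.06]
```

```bash
python3 -m jog '[[[0,0,-2.8,0,0,5.3,4.5],[0,0,-2.8,0,0,5.2,4.5],[2.8,-3.4,0,0,0,0,4.5],[2.8,-3.4,0,0,0,0,4.5],[2.8,-3.4,0,0,0,0,4.5],[2.8,-3.4,0,0,0,0,4.5],[2.8,-3.4,0,0,0,0,4.5],[2.8,-3.4,0,0,0,0,4.5],[2.8,-3.4,0,0,0,0,4.5],[2.8,-3.4,0,0,0,0,4.5],[2.8,-3.4,0,0,0,0,4.5],[2.8,-3.4,0,0,0,0,4.5]]]' 20; python3 go.py .576 .032 .25 13
```

```text
time: 2.9
position: [0.4562, -0.1999, 0.3009]
tool_rot: [3.12, 0.356, 0.001]
ft_force: [0.9, -0.3, -0.0]
grip_width: 0.52
t 2.9 pos [ 0.4562 -0.1999  0.3009] yaw 13.03 tilt 0.06 F [ 0.9 -0.3 -0. ] g 4.53
turn_z 0.03 shift_cm [ 16.89 -19.9    5.08] q [ 0.75 -0.01 -0.39  1.72 -0.    1.43 -0.98]
```

```bash
python3 -m jog '[[[2.8,-3.3,0,0,0,0,4.5],[2.8,-3.3,0,0,0,0,4.5],[2.8,-3.3,0.5,0,0,0,4.5],[2.8,-3.3,1,0,0,0,4.5],[2.8,-3.3,1.5,0,0,0,4.5],[2.8,-3.3,2,0,0,0,4.5],[0,0,0,0,0,0,4.5],[0,0,0,0,0,0,4.5]]]'; python3 go.py .576 .032 .194 13
python3 - <<'E'
from h import *
t=imaging.get_image("top");d=imaging.get_image("side")
a=np.vstack([cv2.resize(t["frame"][150:250,250:370],(600,500)[::1])[:300*1+200],cv2.resize(d["frame"][140:240,255:375],(600,500))])[:,:,::-1]
cv2.imwrite("pics/pre.png",cv2.resize(np.hstack([a[:500],a[500:]]),(800,400)))
E
```

```text
time: 3.7
position: [0.5743, 0.0303, 0.2498]
tool_rot: [-3.12, -0.361, 0.003]
ft_force: [0.2, -0.8, -0.0]
grip_width: 0.521
t 3.7 pos [0.5743 0.0303 0.2498] yaw 13.19 tilt 0.1 F [ 0.2 -0.8 -0. ] g 4.54
turn_z 0.19 shift_cm [ 0.21 -0.13  5.58] q [ 0.44  0.21 -0.62  1.62  0.12  1.36 -1.53]
```

View pics/pre.png

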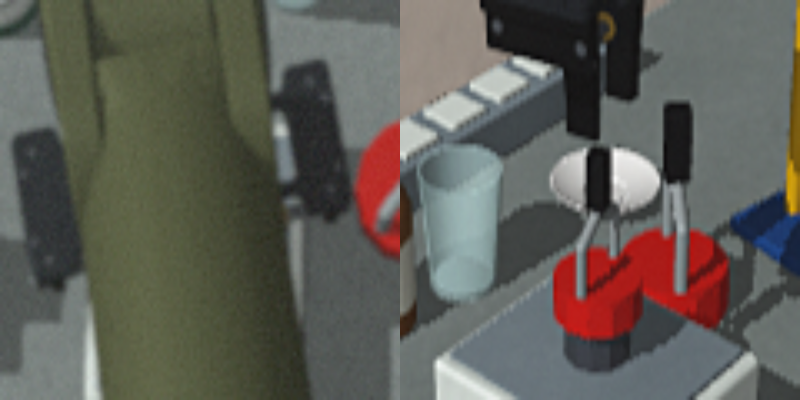

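```bash
python3 -m jog '[[[0.2,-0.1,1.5,0,0,0,4.5],[0,0,1.5,0,0,0,4.5],[0,0,1.5,0,0,0,4.5],[0,0,1.1,0,0,0,4.5],[0,0,0,0,0,0,4.5],[0,0,0,0,0,0,0],[0,0,0,0,0,0,0],[0,0,0,0,0,0,0],[0,0,0,0,0,0,0],[0,0,0,0,0,0,0],[0,0,0,0,0,0,0]]]' 30; python3 go.py .576 .032 .29 13
```

```text
time: 4.9
position: [0.5764, 0.0311, 0.1948]
tool_rot: [-3.121, -0.357, -0.0]
ft_force: [-1.2, 0.7, 0.2]
grip_width: 0.159
t 4.9 pos [0.5764 0.0311 0.1948] yaw 13.05 tilt 0.03 F [-1.2  0.7  0.2] g 1.38
turn_z 0.05 shift_cm [-0.01 -0.1  -9.52] q [ 0.43  0.25 -0.62  1.69  0.15  1.25 -1.56]
```

```bash
python3 -m jog '[[[0,0,-1,0,0,0,0],[0,0,-2,0,0,0,0],[0,0,-2,0,0,0,0],[0,0,-2,0,0,0,0],[0,0,-2,0,0,0,0],[0,0,-1,0,0,0,0],[0,0,0,0,0,0,0],[0,0,0,0,0,0,0]]]'; python3 go.py .576 .032 .29 13;python3 - <<'E'
from h import *
d=imaging.get_image("side");s=ctrl.get_state();p=s["position"]
P=proj(d,p);print(P);c=P.astype(int);print(sp("cap_loop","side"),sp("cap","side"))
f=d["frame"].copy()
for z in (.092+.003-.003,):pass
# predicted points if grasp at 92mm above origin (TCP 3mm above)
for h_ in (.070,.024,0,.106): print(h_,proj(d,p-[0,0,.095-h_]))
save(d,"lift.png",(c[0]-50,c[1]-20,c[0]+50,c[1]+80),6)
E
```

```text
time: 5.7
position: [0.576, 0.0305, 0.2939]
tool_rot: [3.121, 0.356, -0.002]
ft_force: [-0.4, 0.8, -2.7]
grip_width: 0.156
t 5.7 pos [0.576  0.0305 0.2939] yaw 13.03 tilt 0.06 F [-0.4  0.8 -2.7] g 1.36
turn_z 0.03 shift_cm [ 0.03 -0.14  0.39] q [ 0.44  0.19 -0.62  1.54  0.11  1.44 -1.53]
[314.57255785 141.8669767 ]
[(0.81, array([313.6, 152.8])), (0.81, array([334.5, 186. ])), (0.64, array([393. , 236.8]))] [(0.64, array([390.2, 265.5])), (0.64, array([337.7, 215.9])), (0.62, array([313.1, 178.7]))]
0.07 [314.48216935 152.26885844]
0.024 [314.32196614 170.79090801]
0 [314.24138522 180.14932564]
0.106 [314.61309978 137.21268111]
```

View pics/lift.png

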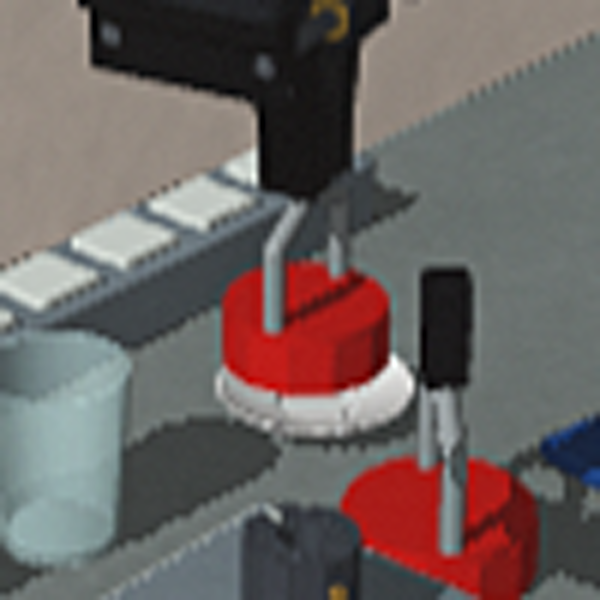

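```bash
python3 -m jog '[[[0,0,0,0,0,6.6,0],[0,0,0,0,0,6.6,0],[0,0,0,0,0,6.6,0],[0,0,0,0,0,6.5,0],[0,0,0,0,0,0,0]]]'; python3 go.py .487 -.258 .298 -13.3
```

```text
time: 6.35
position: [0.576, 0.0306, 0.2937]
tool_rot: [3.12, -0.363, -0.002]
ft_force: [-0.1, -0.0, -2.4]
grip_width: 0.161
t 6.35 pos [0.576  0.0306 0.2937] yaw -13.28 tilt 0.08 F [-0.1 -0.  -2.4] g 1.4
turn_z 0.02 shift_cm [-2.02 30.13 -0.42] q [ 0.41  0.19 -0.58  1.55  0.1   1.44 -1.98]
```

```bash
python3 -m jog '[[[-0.2,1.5,0,0,0,0,0],[-0.2,3,-0.1,0,0,0,0],[-0.2,3,-0.1,0,0,0,0],[-0.2,3,-0.1,0,0,0,0],[-0.2,3,-0.1,0,0,0,0],[-0.2,3,0,0,0,0,0],[-0.2,3,0,0,0,0,0],[-0.2,3,0,0,0,0,0],[-0.2,3,0,0,0,0,0],[-0.1,3,0,0,0,0,0],[-0.1,1.6,0,0,0,0,0],[0,0,0,0,0,0,0]]]'; python3 go.py .487 -.258 .253 -13.3
```

```text
time: 7.55
position: [0.4866, -0.2602, 0.2979]
tool_rot: [3.12, -0.368, -0.002]
ft_force: [-1.2, -0.1, -0.5]
grip_width: 0.16
t 7.55 pos [ 0.4866 -0.2602  0.2979] yaw -13.45 tilt 0.07 F [-1.2 -0.1 -0.5] g 1.39
turn_z -0.15 shift_cm [-0.01 -0.23  4.49] q [ 0.76  0.11 -0.34  1.6   0.04  1.44 -1.39]
```

Lower to passing height and check against the hook with a picture.

```bash
python3 -m jog '[[[0,-0.2,1.5,0,0,0,0],[0,0,1.5,0,0,0,0],[0,0,1.5,0,0,0,0],[0,0,0,0,0,0,0],[0,0,0,0,0,0,0]]]'; python3 go.py .560 -.275 .253 -13.3
python3 - <<'E'
from h import *
t=imaging.get_image("top");d=imaging.get_image("side");print(sp("cap_loop","side"),sp("hook_seat","side"),sp("cap","side"))
p=ctrl.get_state()["position"];print("pred loop",proj(d,p-[0,0,.029]),"pred tip",proj(d,[.5327,-.2686,.214]),"top tip",proj(t,[.5327,-.2686,.214]))
a=cv2.resize(d["frame"][95:195,340:440],(500,500),interpolation=2);b=cv2.resize(t["frame"][160:260,390:450],(300,500),interpolation=2)
cv2.imwrite("pics/hk.png",np.hstack([a,b])[:,:,::-1])
E
```

```text
time: 8.05
position: [0.4882, -0.255, 0.2528]
tool_rot: [-3.12, 0.361, 0.002]
ft_force: [0.4, 0.5, -1.1]
grip_width: 0.159
t 8.05 pos [ 0.4882 -0.255   0.2528] yaw -13.2 tilt 0.08 F [ 0.4  0.5 -1.1] g 1.38
turn_z 0.1 shift_cm [ 7.45  0.29 -0.03] q [ 0.76  0.12 -0.35  1.68  0.04  1.35 -1.4 ]
[(0.79, array([334.5, 187.8])), (0.78, array([391.6, 235.7]))] [(0.63, array([394.1, 140.2]))] [(0.73, array([411.7, 163.3])), (0.67, array([338.5, 216.6])), (0.65, array([391.4, 269.6]))]
pred loop [413.64223685 140.93216914] pred tip [401.06597327 138.72412681] top tip [443.17855725 225.86667971]
```

View pics/hk.png

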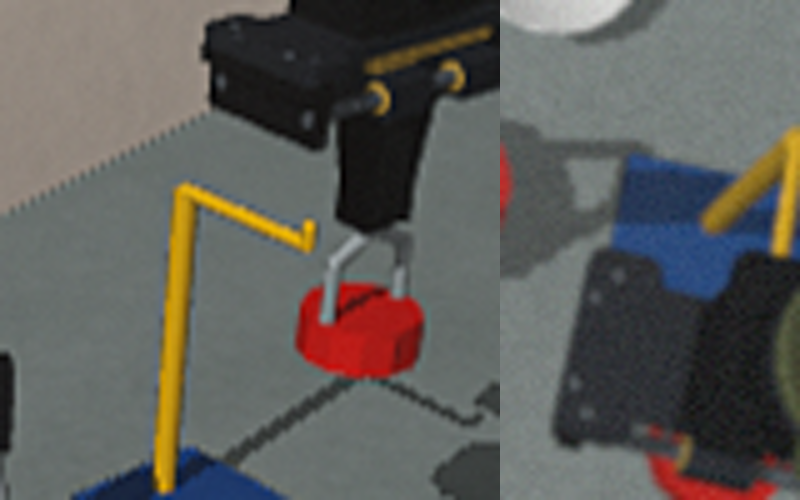

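```bash
python3 -m jog '[[[0.8,0.1,0,0,0,0,0],[0.8,0.1,0,0,0,0,0],[0.8,0.1,0,0,0,0,0],[0.8,0,0,0,0,0,0],[0.8,0,0,0,0,0,0],[0.8,0,0,0,0,0,0],[0.8,0,0,0,0,0,0],[0.8,0,0,0,0,0,0],[0.8,0,0,0,0,0,0],[0.2,0,0,0,0,0,0],[0,0,0,0,0,0,0],[0,0,0,0,0,0,0]]]'; python3 go.py .560 -.275 .235 -13.3; python3 -m jog '[[[0,0,0.4,0,0,0,0],[0,0,0.4,0,0,0,0],[0,0,0.4,0,0,0,0],[0,0,0,0,0,0,0],[0,0,0,0,0,0,0]]]'
```

```text
time: 9.5
position: [0.5594, -0.2757, 0.2535]
tool_rot: [3.12, -0.363, -0.001]
ft_force: [-0.7, 0.2, -2.0]
grip_width: 0.162
t 9.5 pos [ 0.5594 -0.2757  0.2535] yaw -13.27 tilt 0.02 F [-0.7  0.2 -2. ] g 1.41
turn_z 0.03 shift_cm [ 0.04 -0.08  1.85] q [ 0.7   0.28 -0.35  1.5   0.1   1.38 -1.46]
time: 10.0
position: [0.5595, -0.2756, 0.2414]
tool_rot: [3.121, -0.363, -0.001]
ft_force: [-0.2, 0.9, -2.0]
grip_width: 0.161
```

```bash
for i in 1 2; do python3 -m jog '[[[0,0,0.2,0,0,0,0],[0,0,0,0,0,0,0],[0,0,0,0,0,0,0]]]' | egrep 'posi|ft_f'; done; python3 -m jog '[[[0,0,0.2,0,0,0,0],[0,0,0,0,0,0,0],[0,0,0,0,0,0,0]]]' | egrep 'posi|ft_f'
```

```text
position: [0.5596, -0.2757, 0.2396]
ft_force: [-0.9, -0.1, -1.2]
position: [0.5596, -0.2756, 0.2375]
ft_force: [-0.1, -0.9, -1.1]
position: [0.5598, -0.2756, 0.2357]
ft_force: [0.3, -0.2, -0.9]
```

```bash
for i in 1 ; do python3 -m jog '[[[0,0,0.15,0,0,0,0],[0,0,0,0,0,0,0],[0,0,0,0,0,0,0]]]' | egrep 'posi|ft_f'; done; python3 -m jog '[[[0,0,0.15,0,0,0,0],[0,0,0,0,0,0,0],[0,0,0,0,0,0,0]]]' | egrep 'posi|ft_f';python3 -m jog '[[[0,0,0.15,0,0,0,0],[0,0,0,0,0,0,0],[0,0,0,0,0,0,0]]]' | egrep 'posi|ft_f'
```

```text
position: [0.5599, -0.2757, 0.2352]
ft_force: [-1.5, 0.7, 6.1]
position: [0.56, -0.2757, 0.235]
ft_force: [-2.9, 1.3, 11.1]
position: [0.5601, -0.2757, 0.2348]
ft_force: [-5.1, 2.2, 14.8]
```

```bash
python3 -m jog '[[[0,0,-0.45,0,0,0,0],[0,0,0,0,0,0,0],[0,0,0,0,0,0,2.5],[0,0,0,0,0,0,4],[0,0,0,0,0,0,4],[0,0,0,0,0,0,4],[0,0,-1.5,0,0,0,4],[0,0,-2,0,0,0,4],[0,0,-2.5,0,0,0,4],[0,0,-2.5,0,0,0,4],[0,0,0,0,0,0,4]]]'
python3 - <<'E'
from h import *
t=imaging.get_image("top");d=imaging.get_image("side")
print(tr("cap","side"),sp("cap_loop","side"),sp("hook_seat","side"))
a=cv2.resize(d["frame"][95:195,340:440],(400,400),interpolation=2);b=cv2.resize(t["frame"][180:240,280:340],(400,400),interpolation=2)
cv2.imwrite("pics/hung.png",np.hstack([a,b])[:,:,::-1])
E
```

```text
time: 12.9
position: [0.5614, -0.2762, 0.3261]
tool_rot: [3.118, -0.362, 0.013]
ft_force: [1.7, -0.4, 0.3]
grip_width: 0.46
[(0.92, array([341.2, 203.9]), 796), (0.67, array([394.1, 254.6]), 1627), (0.58, array([394. , 152.6]), 507), (0.5, array([347.3, 310. ]), 511)] [(0.96, array([337. , 187.1])), (0.91, array([390.8, 236.1])), (0.68, array([389.9, 137.9]))] [(0.91, array([392.5, 140.4]))]
```

View pics/hung.png

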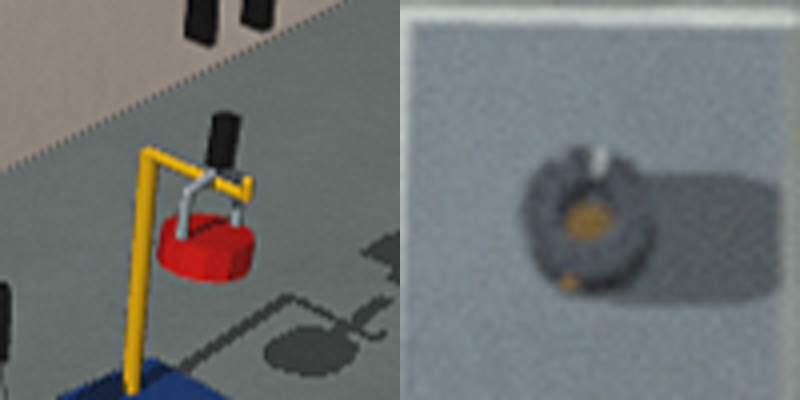

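Run:
```python
from fit import *
t=imaging.get_image("top");d=imaging.get_image("side")
print("hubmouth",sp("hub_mouth","top"),sp("hub_mouth","side"))
for n,im,(x0,y0,x1,y1) in (("top",t,(295,196,325,228)),("side",d,(298,200,335,240))):
    h=cv2.cvtColor(im["frame"],cv2.COLOR_RGB2HSV).astype(int);sub=im["frame"][y0:y1,x0:x1].astype(int)
    if n=="top":
        print(sub.max(2)[::1]);
print(im["frame"].shape)
for n,im,(x0,y0,x1,y1) in (("top",t,(296,200,322,226)),("side",d,(298,195,330,240))):
    sub=im["frame"].astype(int).max(2); print(n) 
    if n=="side": print(sub[y0:y1,x0:x1])
```

```text
hubmouth [(0.82, array([307.9, 210.5]))] [(0.73, array([312.8, 207.9])), (0.32, array([392.8, 139.1]))]
[[138 139 142 142 142 137 137 141 142 142 140 142 136 140 140 138 141 136
  136 134 136 132 135 135 140 130 133 138 139 136]
 [142 144 140 142 142 143 142 139 143 144 138 141 135 141 138 144 138 133
  139 135 139 138 134 132 134 136 132 134 137 131]
 [142 144 142 139 144 139 141 139 137 137 141 137 137 141 138 137 140 140
  134 133 138 132 137 140 138 129 136 133 139 139]
 [139 138 139 144 139 141 138 139 143 142 137 142 139 140 138 136 137 138
  136 142 139 133 136 138 139 134 137 135 139 135]
 [139 139 142 142 142 136 140 143 138 138 140 131 140 137 139 140 138 136
  139 136 137 135 133 136 139 135 137 136 136 142]
 [139 144 137 143 142 142 142 140 144 134 128 122 127 133 135 143 142 137
  139 145 140 137 140 134 133 133 135 134 137 137]
 [142 142 139 144 144 134 142 138 133 129 110  90  98 112 140 152 132 130
  132 133 140 139 135 134 141 135 137 135 137 137]
 [137 134 144 143 146 142 137 128 128 118  89  86  87 107 148 156 118 103
  121 126 130 136 140 137 138 132 136 140 135 1
[... 2519 characters left out ...]
41 138 133 138 140 135 126 118 105  98  95  90  95  93  90
   97  95  97  89  95  90  89  92  95  92  92  91]
 [138 138 141 138 137 136 140 137 136 136 136 136 129 133 130 132 121 109
  109 107 108 106 109 106 107 110 105 107 107 109]
 [140 136 136 131 144 132 141 136 137 138 137 143 138 137 135 141 137 132
  129 136 133 133 132 129 129 132 128 132 128 132]
 [142 139 141 134 137 139 134 140 143 136 138 138 141 137 137 137 137 135
  136 136 137 138 138 137 137 137 132 138 136 137]]
(400, 640, 3)
top
side
[[ 65  67  62 ...  97  98 116]
 [ 66  66  66 ... 120 121 117]
 [ 65  66  66 ... 120 122 135]
 ...
 [117 120 118 ... 115 110 113]
 [118 118 119 ... 113 114 113]
 [119 121 118 ... 112 112 114]]
```

Run:
```python
from fit import *
t=imaging.get_image("top");d=imaging.get_image("side")
# template: edge-aligned overlay; score hub face ring by bright/dark contrast on the upper half in top view
c=atz(t,(308.2,211.7),.12);m=atz(t,(309.5,203.6),.12);print("hub",c,"mark",m,"yaw",np.degrees(np.arctan2(*(m-c)[1::-1])),np.linalg.norm((m-c)[:2]))
print("nets",atz(t,(307.9,210.5),.12),atz(d,(312.8,207.9),.12))
def ov(im,x0,y0,w,h,s,cs):
    f=cv2.resize(im["frame"][y0:y0+h,x0:x0+w],None,fx=s,fy=s,interpolation=2).copy()
    for P,col in cs:
        q=np.array([proj(im,p) for p in P]);q=((q+.5-[x0,y0])*s).astype(int);cv2.polylines(f,[q],False,col,1)
    return f
def circ(c,r,z,n=60):
    a=np.linspace(0,2*np.pi,n);return [(c[0]+r*np.cos(k),c[1]+r*np.sin(k),z) for k in a]
hc=c
cs=[(circ(hc,.024,.12),(0,255,0)),(circ(hc,.0102,.12),(255,255,0)),(circ(hc,.024,.07),(0,255,255)),([hc,m],(255,0,0))]
A=ov(t,295,197,30,34,12,cs);B=ov(d,295,190,40,34,12,cs)
cv2.imwrite("pics/hub.png",np.hstack([A,B])[:,:,::-1][:, :800])
print(A.shape,B.shape)
```

```text
hub [0.57401814 0.02895282 0.12      ] mark [0.59352718 0.02643571 0.12      ] yaw -7.351832791497098 0.01967074313883713
nets [0.57687553 0.02974329 0.12      ] [0.5820798  0.02747665 0.12      ]
(408, 360, 3) (408, 480, 3)
```

View pics/hub.png

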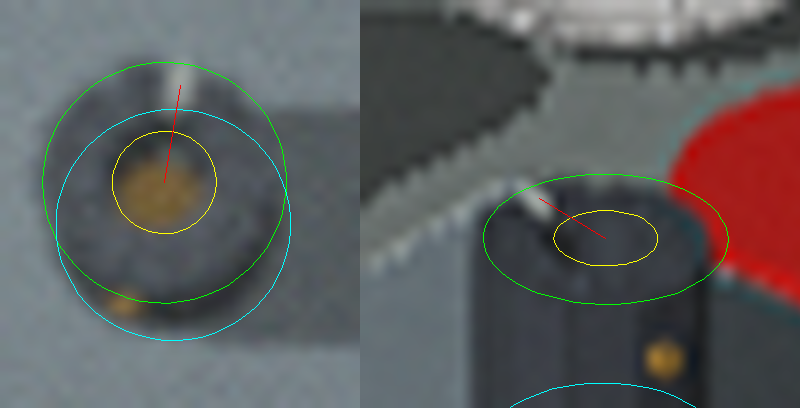

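```bash
python3 -m jog '[[[0,0,-0.5,0,0,-8.4,4],[0,0,-0.5,0,0,-8.4,4],[0,0,0,0,0,-8.4,4],[0,0,0,0,0,-8.4,4],[0,0,0,0,0,-8.4,4],[0,0,0,0,0,-8.4,4],[0,0,0,0,0,-8.4,4],[0,0,0,0,0,-8.4,4],[0,0,0,0,0,-8.4,4],[0,0,0,0,0,0,4]]]' 20; python3 go.py .561 .3645 .24 62.5
```

```text
time: 14.45
position: [0.5596, -0.2756, 0.3304]
tool_rot: [-2.688, -1.626, 0.0]
ft_force: [0.1, -0.1, -0.2]
grip_width: 0.46
t 14.45 pos [ 0.5596 -0.2756  0.3304] yaw 62.36 tilt 0.01 F [ 0.1 -0.1 -0.2] g 4.01
turn_z -0.14 shift_cm [ 56.85 -29.43   9.05] q [ 0.82  0.28 -0.51  1.37  0.13  1.53 -0.16]
```

```bash
python3 -m jog '[[[4,-2.1,0,0,0,0,4],[4,-2.1,0,0,0,0,4],[4,-2.1,0,0,0,0,4],[4,-2.1,0,0,0,0,4],[4,-2.1,0,0,0,0,4],[4,-2.1,0,0,0,0,4],[4,-2.1,0,0,0,0,4],[4,-2.1,0,0,0,0,4],[4,-2.1,0,0,0,0,4],[4,-2.1,0,0,0,0,4],[4,-2.1,0,0,0,0,4],[4,-2.1,0,0,0,0,4]]]'; python3 -m jog '[[[4,-2.1,2,0,0,0,4],[4,-2.1,2.5,0,0,0,4],[0.8,0,2.5,0,0,0,4],[0,0,2,0,0,0,4],[0,0,0,0,0,0,4],[0,0,0,0,0,0,4]]]';python3 go.py .561 .3645 .094 62.5;  python3 - <<'E'
from fit import *
d=imaging.get_image("side");p=ctrl.get_state()["position"]
R2=finder.trace("shaft","side")[0]["region"];print(bbox(R2,0))
f=cv2.resize(d["frame"][220:340,150:310],None,fx=5,fy=5,interpolation=2)
for P in ([p-[0,0,.022],[p[0],p[1],.111]],): 
    q=np.array([proj(d,k) for k in P]);cv2.polylines(f,[((q+.5-[150,220])*5).astype(int)],False,(0,255,0),1)
cv2.imwrite("pics/preshaft.png",f[:,:,::-1])
E
```

```text
time: 15.65
position: [0.5592, 0.268, 0.3307]
tool_rot: [2.691, 1.619, 0.001]
ft_force: [0.4, -0.3, -0.3]
grip_width: 0.463
time: 16.25
position: [0.5632, 0.3621, 0.2415]
tool_rot: [2.69, 1.622, -0.001]
ft_force: [-0.4, 0.1, -0.1]
grip_width: 0.463
t 16.25 pos [0.5632 0.3621 0.2415] yaw 62.19 tilt 0.03 F [-0.4  0.1 -0.1] g 4.03
turn_z -0.31 shift_cm [ 0.12 -0.3  14.75] q [-0.03  0.48 -0.81  1.38  0.35  1.43 -1.32]
(np.int64(198), np.int64(282), np.int64(219), np.int64(313))
```

View pics/preshaft.png

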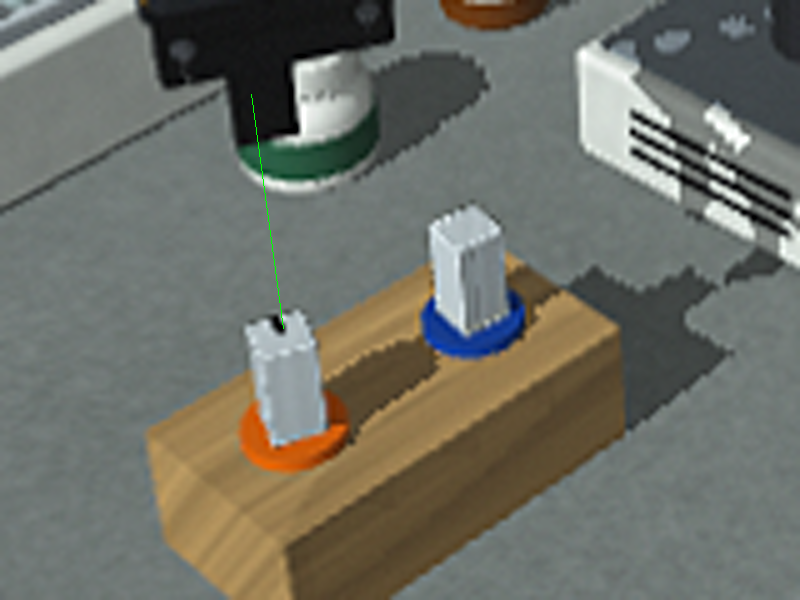

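```bash
python3 -m jog '[[[0.1,-0.3,3,0,0,0,4],[0,0,3,0,0,0,4],[0,0,3,0,0,0,4],[0,0,2.5,0,0,0,4],[0,0,2,0,0,0,4],[0,0,1.2,0,0,0,4],[0,0,0,0,0,0,0],[0,0,0,0,0,0,0],[0,0,0,0,0,0,0],[0,0,0,0,0,0,0],[0,0,0,0,0,0,0]]]' 6; python3 go.py .561 .3645 .094 62.5
```

```text
time: 17.45
position: [0.5616, 0.3655, 0.0961]
tool_rot: [2.688, 1.626, 0.004]
ft_force: [-0.4, -1.1, 5.6]
grip_width: 0.251
t 17.45 pos [0.5616 0.3655 0.0961] yaw 62.33 tilt 0.16 F [-0.4 -1.1  5.6] g 2.19
turn_z -0.17 shift_cm [-0.11 -0.01  0.21] q [-0.06  0.59 -0.77  1.54  0.43  1.18 -1.39]
```

```bash
python3 -m jog '[[[0,0,0,0,0,0,4],[0,0,0,0,0,0,4],[0,0,0,0,0,0,4],[0,0,0,0,0,0,4]]]'|egrep 'pos|ft|gr'
```

```text
position: [0.5605, 0.3646, 0.0939]
ft_force: [-0.9, 1.1, 0.4]
grip_width: 0.451
```

```bash
python3 -m jog '[[[0,0,0,0,0,-8.2,4],[0,0,0,0,0,-8.2,4],[0,0,0,0,0,-8.2,4],[0,0,0,0,0,-8.2,4],[0,0,0,0,0,-8.2,4],[0,0,0,0,0,-8.2,4],[0,0,0,0,0,-8.2,4],[0,0,0,0,0,-8.2,4],[0,0,0,0,0,-8.2,4],[0,0,0,0,0,-8.2,4],[0,0,0,0,0,-8,4],[0,0,0,0,0,0,4]]]'; python3 -m jog '[[[0,0,0,0,0,0,0],[0,0,0,0,0,0,0],[0,0,0,0,0,0,0],[0,0,0,0,0,0,0],[0,0,0,0,0,0,0],[0,0,0,0,0,0,0]]]' 15;python3 go.py .5755 .0305 .215 169
```

```text
time: 19.05
position: [0.5607, 0.3646, 0.0938]
tool_rot: [-0.751, -3.05, 0.0]
ft_force: [0.5, 0.1, 0.5]
grip_width: 0.46
time: 19.65
position: [0.5608, 0.3648, 0.0944]
tool_rot: [0.751, 3.05, 0.0]
ft_force: [0.1, -0.1, -0.5]
grip_width: 0.251
t 19.65 pos [0.5608 0.3648 0.0944] yaw 152.32 tilt 0.02 F [ 0.1 -0.1 -0.5] g 2.18
turn_z -16.68 shift_cm [ -7.82 -32.54 -12.06] q [ 0.12  0.72 -1.06  1.54  0.65  1.27  0.05]
```

```bash
python3 -m jog '[[[0,0,0,0,0,0,0],[0,0,0,0,0,0,0],[0,0,-1,0,0,0,0],[0,0,-2,0,0,0,0],[0,0,-2,0,0,0,0],[0,0,-2.5,0,0,0,0],[0,0,-2.5,0,0,0,0],[0,0,-2.5,0,0,0,0],[0,0,-2,0,0,-5.6,0],[0,0,0,0,0,-5.6,0],[0,0,0,0,0,-5.5,0],[0,0,0,0,0,0,0]]]' 50;python3 go.py .5755 .0305 .235 169
```

```text
time: 20.85
position: [0.5607, 0.365, 0.241]
tool_rot: [0.299, 3.126, 0.002]
ft_force: [0.4, 0.4, -1.3]
grip_width: 0.246
t 20.85 pos [0.5607 0.365  0.241 ] yaw 169.06 tilt 0.08 F [ 0.4  0.4 -1.3] g 2.14
turn_z 0.06 shift_cm [ -7.83 -32.56   0.56] q [ 0.16  0.64 -1.2   1.38  0.6   1.51  0.38]
```

```bash
python3 -m jog '[[[-0.4,-1.6,0,0,0,0,0],[-0.7,-3,0,0,0,0,0],[-0.7,-3,0,0,0,0,0],[-0.7,-3,0,0,0,0,0],[-0.7,-3,0,0,0,0,0],[-0.7,-3,0,0,0,0,0],[-0.8,-3,0,0,0,0,0],[-0.8,-3,0,0,0,0,0],[-0.8,-3,0,0,0,0,0],[-0.7,-3,0,0,0,0,0],[-0.7,-3,0,0,0,0,0],[-0.2,-1,0,0,0,0,0]]]';python3 -m jog '[[[0,0,0.5,0,0,0,0],[0,0,0,0,0,0,0]]]'>/dev/null;python3 go.py .5755 .0305 .205 169
python3 - <<'E'
from h import *
d=imaging.get_image("side");p=ctrl.get_state()["position"]
print(sp("shaft","side"),sp("shaft_key","side"),sp("hub_mouth","side"))
x0,y0=280,150
f=cv2.resize(d["frame"][y0:y0+75,x0:x0+75],None,fx=8,fy=8,interpolation=2)
for P in ([p-[0,0,.076],[p[0],p[1],.12]],[[.5755+.024*np.cos(a),.0305+.024*np.sin(a),.12] for a in np.linspace(0,6.29,40)]): 
    q=np.array([proj(d,k) for k in P]);print(q[0]);cv2.polylines(f,[((q+.5-[x0,y0])*8).astype(int)],False,(0,255,0),1)
cv2.imwrite("pics/prehub.png",f[:,:,::-1])
E
```

```text
time: 22.05
position: [0.5768, 0.0253, 0.2397]
tool_rot: [0.312, 3.126, -0.004]
ft_force: [0.1, -0.9, -1.3]
grip_width: 0.247
t 22.25 pos [0.5757 0.0312 0.234 ] yaw 169.07 tilt 0.06 F [-0.3  0.5 -1.6] g 2.16
turn_z 0.07 shift_cm [ 0.   -0.08  2.9 ] q [ 0.92  0.47 -1.32  1.62  0.46  1.41  0.94]
[(0.75, array([315.2, 196. ]))] [(0.74, array([317.3, 189.9])), (0.72, array([312.7, 189.6])), (0.53, array([214.3, 249.2])), (0.43, array([391.7, 161.1]))] [(0.91, array([315.1, 210. ]))]
[313.75292595 195.5850223 ]
[306.4117629  205.85853796]
```

View pics/prehub.png

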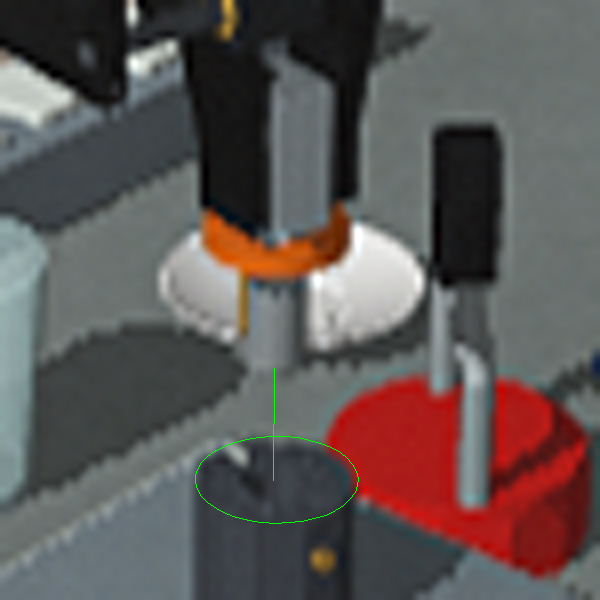

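```bash
python3 -m jog '[[[0,0,1.2,0,0,0,0],[0,0,1.2,0,0,0,0],[0,0,1.0,0,0,0,0],[0,0,0,0,0,0,0]]]'|egrep 'posi|ft_f';  python3 -m jog '[[[0,0,0.3,0,0,0,0],[0,0,0.3,0,0,0,0],[0,0,0,0,0,0,0]]]'|egrep 'posi|ft_f';python3 -m jog '[[[0,0,0.2,0,0,0,0],[0,0,0.2,0,0,0,0],[0,0,0,0,0,0,0]]]'|egrep 'posi|ft_f'
```

```text
position: [0.5751, 0.0293, 0.198]
ft_force: [-0.2, -0.3, -2.2]
position: [0.5763, 0.0299, 0.1943]
ft_force: [0.5, 1.1, -2.0]
position: [0.5762, 0.0309, 0.1903]
ft_force: [-0.3, 3.1, -1.2]
```

```bash
for i in 1; do python3 -m jog '[[[0,0,0.2,0,0,0,0],[0,0,0,0,0,0,0]]]'|egrep 'posi|ft_f';python3 -m jog '[[[0,0,0.2,0,0,0,0],[0,0,0,0,0,0,0]]]'|egrep 'posi|ft_f'; python3 -m jog '[[[0,0,0.2,0,0,0,0],[0,0,0,0,0,0,0]]]'|egrep 'posi|ft_f'; done; python3 go.py .576 .031 .158 169
```

```text
position: [0.5761, 0.0308, 0.1882]
ft_force: [-0.2, 4.0, -1.2]
position: [0.5761, 0.0308, 0.1862]
ft_force: [-0.5, 5.5, -0.4]
position: [0.5761, 0.0309, 0.1842]
ft_force: [-2.1, 4.8, -0.6]
t 24.05 pos [0.5761 0.0309 0.1842] yaw 169.09 tilt 0.09 F [-2.1  4.8 -0.6] g 2.2
turn_z 0.09 shift_cm [0.01 0.01 2.62] q [ 0.9   0.51 -1.28  1.69  0.5   1.33  0.91]
```

```bash
python3 -m jog '[[[0,0.05,0.3,0,0,0,0],[0,0,0.3,0,0,0,0],[0,0,0,0,0,0,0]]]' 60|egrep 'posi|ft_f'; python3 -m jog '[[[0,0,0.4,0,0,0,0],[0,0,0.4,0,0,0,0],[0,0,0,0,0,0,0]]]'|egrep 'posi|ft_f'; python3 -m jog '[[[0,0,0.3,0,0,0,0],[0,0,0.3,0,0,0,0],[0,0,0,0,0,0,0]]]'|egrep 'posi|ft_f';  python3 go.py .576 .031 .154 169
```

```text
position: [0.5761, 0.031, 0.1778]
ft_force: [-0.9, 6.1, -1.2]
position: [0.576, 0.031, 0.1696]
ft_force: [-0.6, 5.6, -1.5]
position: [0.5761, 0.0311, 0.1639]
ft_force: [-1.5, 4.5, -2.3]
t 24.95 pos [0.5761 0.0311 0.1639] yaw 169.08 tilt 0.08 F [-1.5  4.5 -2.3] g 2.15
turn_z 0.08 shift_cm [ 0.01 -0.01  0.99] q [ 0.88  0.52 -1.26  1.71  0.52  1.3   0.89]
```

```bash
python3 -m jog '[[[0,0,0.3,0,0,0,0],[0,0,0.2,0,0,0,0],[0,0,0,0,0,0,0]]]'|egrep 'posi|ft_f'; python3 -m jog '[[[0,0,0.3,0,0,0,0],[0,0,0,0,0,0,0]]]'|egrep 'posi|ft_f'; python3 -m jog '[[[0,0,0.2,0,0,0,0],[0,0,0,0,0,0,0]]]'|egrep 'posi|ft_f';python3 -m jog '[[[0,0,0.2,0,0,0,0],[0,0,0,0,0,0,0]]]'|egrep 'posi|ft_f'
```

```text
position: [0.5762, 0.0312, 0.1596]
ft_force: [-1.9, 5.2, 3.7]
position: [0.5762, 0.0312, 0.1569]
ft_force: [-3.3, 4.9, 4.2]
position: [0.5762, 0.0312, 0.1552]
ft_force: [-3.9, 4.5, 6.5]
position: [0.5763, 0.0313, 0.1543]
ft_force: [-6.2, 3.3, 13.7]
```

```bash
python3 -m jog '[[[0,0,0.2,0,0,0,0],[0,0,0,0,0,0,0],[0,0,0,0,0,0,0]]]'|egrep 'posi|ft_f'; python3 -m jog '[[[0,0,0,0,0,0,0],[0,0,0,0,0,0,0],[0,0,0,0,0,0,0]]]'|egrep 'time|posi|ft_f|gr'
python3 - <<'E'
from h import *
d=imaging.get_image("side");print(tr("cap","side"),sp("shaft","side"))
a=cv2.resize(d["frame"][150:230,270:350],(400,400),interpolation=2);b=cv2.resize(d["frame"][110:190,350:430],(400,400),interpolation=2)
cv2.imwrite("pics/home.png",np.hstack([a,b])[:,:,::-1])
E
```

```text
position: [0.5763, 0.0313, 0.1542]
ft_force: [-11.7, 3.0, 25.5]
time: 26.45
position: [0.5763, 0.0313, 0.1542]
ft_force: [-11.2, 1.6, 26.3]
grip_width: 0.246
[(0.96, array([390.7, 258.6]), 1532), (0.92, array([337.4, 204.8]), 724), (0.89, array([392.7, 155.2]), 455), (0.32, array([272.2, 196.7]), 703)] [(0.55, array([315.2, 222. ])), (0.19, array([389.7, 156. ]))]
```

View pics/home.png

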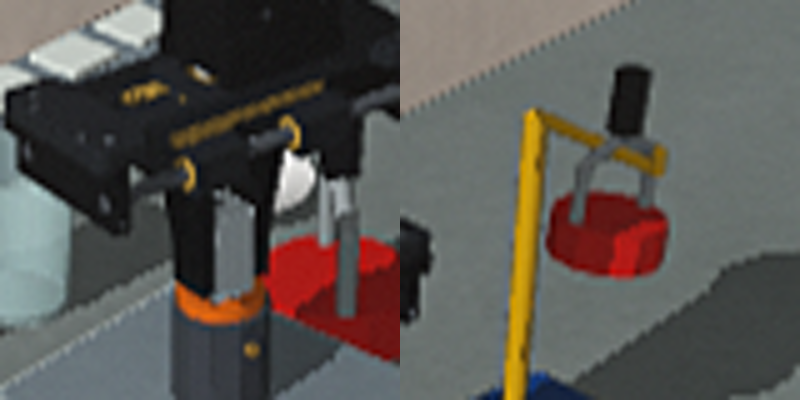

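Run:
```python
from h import *
def crop(): return imaging.get_image("side")["frame"][110:190,360:430].astype(int)
a=crop();fr=[crop() for _ in range(14)]
print([round(np.abs(f-a).mean(),2) for f in fr[::3]])
s=ctrl.get_state();print(s["time"],s["position"],s["ft_force"],s["grip_width"])
t=imaging.get_image("side");print(sp("cap_loop","side"),sp("hook_seat","side"),sp("cap","side"),tr("spare","side"))
for x in (-.03,-.015,0,.02): print(x,proj(t,[.560+x*.973,-.275-x*.23,.204]),proj(t,[.560+x*.973,-.275-x*.23,.204-.064]))
```

```text
[np.float64(1.1), np.float64(1.13), np.float64(1.11), np.float64(1.1), np.float64(1.12)]
27.35 [0.57633775 0.03134119 0.15418515] [-11.09339341   2.65500574  25.91424846] 0.24508195538768107
[(0.95, array([391.8, 139.7])), (0.75, array([335.6, 187.2])), (0.72, array([391.6, 236. ]))] [(0.85, array([392.1, 139.7]))] [(0.86, array([336.9, 213.8])), (0.72, array([388.2, 270.5])), (0.56, array([390. , 160.7]))] [(0.64, array([244.7, 277.6]), 479)]
-0.03 [401.21228706 142.48603799] [398.9073886 164.2855113]
-0.015 [397.18901134 140.53959298] [394.99934518 162.22371757]
0 [393.22630175 138.62290717] [391.14865438 160.19253638]
0.02 [388.03465803 136.11249643] [386.10154491 157.53079511]
```

Cap is still and at the seat (loop at 391.8, 139.7, seat predicted at 393, 139). The shaft is home and held, so I'm handing in.

```bash
python3 -c "
from bench import close_job,ctrl
print(close_job()); print(ctrl.get_state()['time'])"
```

```text
the job is handed in; nothing more can be done
None
the job is handed in; nothing more can be done
```

I took the smallest red cap, the one on the hub, and hung it by its loop on the hook, then let go. I then gripped the keyed shaft, turned it to the slot and pushed it in. It went in without jamming, and I pressed it down until it stopped. The job was handed in at about 27.5 s with the gripper still holding the shaft (60 N grip setting).

**Cap:** In the last pictures the loop was at the hook seat in the side view, and the cap was upright and not moving.

**Shaft:** The collar looks flush on the hub in the side view. The final height matches the expected home position within about 1 mm, and the arm met a hard stop at about 26 N downward.

**Not measured directly:**
- Ejector travel is inferred from the shaft's final height.
- That the key is in the slot is inferred from the depth.
- The gripper's force on the shaft is inferred from the grip setting and the 21 mm opening.

A sideways force of about 11 N remained on the wrist while pressing. The spare shaft was still in the rack, seen where it was at the start. I did not re-measure the bystanders, but nothing suggested the arm touched them.

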